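Set the pencil sharpener for a jumbo pencil

TASK

Get the electric pencil sharpener ready for the jumbo pencil: with a fingertip on the edge of its selector dial, click the dial round until the jumbo hole (the widest, ringed in yellow) sits in its click at the white arrow, and push the orange point selector all the way over to the large dot (blunt point). Use a light touch: do not grip anything, shove or lift the sharpener, and leave the loose things around it where they lie.

Things in the scene. Friction and masses are not known exactly. Their poses are not given: they have to be found in the camera images.
- sharpener: Dark teal electric pencil sharpener, 1.4 kg, standing loose on rubber feet: 150 mm long (x), 104 wide (y), top deck 92 mm above the table. Origin: centre of its underside, z up; its -x end (clear drawer) is the front, roughly towards the robot. On the deck from front to back: the dial, a white arrowhead pointing at it, the orange selector.
- dial (a joint): Angle (rad) of the grey six-hole dial about its upright axis, growing clockwise seen from above, without stops. It clicks at multiples of 1.047 (60 degrees) and snaps to the nearest click when let go; a push of about 2 N on a lobe turns it. At 0, or a whole turn from it, the jumbo hole is at the arrow. It starts two to four clicks before 0.
- dial_hub (a point): Centre of the dial's top face, 112 mm above the table, 48 mm ahead (-x) of the sharpener's centre; does not turn with the dial, axes as the sharpener's. The dial is a disc 62 mm across, 16 mm thick, its underside 4 mm above the deck.
- dial_edge (a point): Foremost point of the dial's edge, half-way up its thickness, 42.5 mm ahead (-x) of its axis, fixed to the sharpener; it overhangs the front by 15 mm. The edge has six upright round lobes 11 mm across, centred 37 mm from the axis, one outside each hole, with gaps of 28 mm. At rest one lobe is here, the others every 60 degrees.
- jumbo_hole (a point): Centre of the jumbo hole on the dial's top face, 20 mm from the axis, turning with the dial: the widest of the six holes (14 mm, black), with a yellow ring. The other five are 6 to 10 mm with thin steel rings.
- arrow_tip (a point): Tip of the white arrowhead on the deck, 47 mm behind (+x of) the dial's axis on the sharpener's centre line. It points at the dial.
- selector (a joint): Travel (m) of the orange point selector along the sharpener's +y: 0 at the small white dot (fine point), 0.024 at its stop by the large white dot (blunt point). Slides with about 1 N and stays where it is left; it starts in the fine half.
- selector_top (a point): Centre of the top of the orange selector tab, 109 mm above the table. The tab is 12 mm (x) by 9 mm (y) and stands 17 mm above the deck; its path lies 40 mm behind (+x of) the sharpener's centre, along the sharpener's y, from y = -12 to +12 mm.
- jumbo_pencil: Loose yellow jumbo pencil, 11 mm thick, 180 mm long, lying flat on the right of the sharpener; origin under its middle, x along it. Leave alone.
- sculpting_tool: Loose wooden sculpting tool, 200 mm long, 12 mm thick, lying flat; origin under its middle, x along it. Leave alone.
- brayer: Loose brayer lying beside the sharpener's left: black rubber roller 38 mm thick and 100 mm wide, black plastic handle along its -x, 180 mm long in all, 40 mm high; origin near the roller. Leave alone.
- palette: Loose stainless steel paint palette, 150 x 220 mm, 15 mm high; origin under its centre. Leave alone.
- pot: Loose small terracotta pot with a succulent, 90 mm across, 90 mm high; origin under its centre. Leave alone.
- ink_jar: Loose jar of ink with black lid, 64 mm across, 75 mm high; origin under its centre. Leave alone.
Mind the look-alikes: they are no part of the job. Leave any purple or red look-alike of the sharpener alone.

How it is judged:
At the end, for the whole second after the job is handed in: The dial rests in the click with the jumbo hole at the arrow (within 7.5 degrees), the selector is within 2.5 mm of its stop at the large dot, and the sharpener stands still and flat on the table ((value of joint dial between -6.4132 and -6.1532 rad or value of joint dial between -0.13 and 0.13 rad or value of joint dial between 6.1532 and 6.4132 rad) and velocity of joint dial between -0.3 and 0.3 rad/s and value of joint selector above 0.0215 m and height (world z) of sharpener below 0.006 m and angle between sharpener's own z axis and vertical below 0.05 rad and linear speed of sharpener below 0.02 m/s); the robot touches nothing.
It fails at once if the sharpener was lifted, tipped or shoved (more than 10 mm up, 0.15 rad or 30 mm) (height (world z) of sharpener above 0.01 m or angle between sharpener's own z axis and vertical above 0.15 rad or distance of sharpener from where it was at the start of the episode above 0.03 m).
It fails at once if part of the sharpener was gripped or pushed with more than 20 N (contact force between the fingers and sharpener above 20 N).
It fails at once if the pencil, sculpting tool, brayer, palette, pot or ink jar was moved more than 20 mm (distance of any of jumbo_pencil, sculpting_tool, brayer, palette, pot, ink_jar from where it was at the start of the episode above 0.02 m).
It also fails if it takes over 67 s, if anything falls off the work surface, if the arm or the gripper's body presses on something with over 40 N, if the wrist force passes 120 N, or if a joint passes its speed limit or range.

ROBOT

A 6-joint arm with a two-finger parallel gripper is mounted at the origin on the work surface. World frame = base frame: x ahead of the robot, y to its left, z up, the work surface at z = 0. Lengths are in m, angles in rad, forces in N, time in s.
With the tool pointing down it reaches from about 0.35 to 0.725 m from the base axis. Payload 4.3 kg.
Tool frame: the origin (TCP) lies midway between the tips of the shut fingers; the grasp point (between the pads) lies 19 mm behind it; z points along the fingers, y is the line along which they close (so a half turn about z gives the same grasp; the last joint's range is limited). The gripper opens to 85 mm and grips with 20 to 120 N. Pads are 22 mm wide; open, the fingers measure 114 mm over their backs; the gripper's body (76 mm by 85 mm) begins 54 mm behind the grasp point. The pads swing forward as they close: fully open they stand 13 mm farther back than shut.
Start: joints at [1.229, 0.377, 0.081, 1.274, 0, 1.46], TCP at [0.132, 0.56, 0.231] pointing down, gripper open.
Joint ranges: [-2.72, 2.72], [-0.84, 1.66], [-1.02, 1.22], [-1.77, 2.12], [-1.37, 1.28], [-3.14, 3.14]. Speed limits (rad/s): [2.57, 2.57, 3.14, 3.14, 3.14, 3.14].

INTERFACE

Orientations are given as a unit quaternion [x, y, z, w].
In Python, from plant import env, viewer gives the robot as it stands.
- The arm moves only by the tool drive_tool, never from a script. Its argument "targets" is a list of rows, each a list of 5 numbers: the closure, from 0 (fully open) to 1 (shut), then the shift along the tool's x, y, z in mm, then the turn about the tool's z in degrees. A call has 1 to 5 rows; each row is the pose to reach, as a shift and turn from the pose commanded when the call began, along the tool's axes at that moment; what a row does not reach only later rows make up. A row lasts 1/8 s, in which the tool goes at most 62.5 mm and 10.7 degrees, less where a joint would pass 70% of its speed; a pose out of reach is approached as far as the arm can. A call with a gripper value outside its range is refused whole. The fingers move at their own pace and stop on an object; "grip_force" is the grip in N (left out, the last holds). Time passes only in rows, so rows that repeat a pose let the fingers close. It gives the time, the measured TCP pose, the force, the opening and the grip force at its end, in the units of the state.
- env.sense(): the state, without advancing time (a new reading comes with each control period).
- viewer.grab_frame(name): name is "side" or "top"; returns the picture (480x640x3 uint8, red, green, blue); there is no depth.
- viewer.camera_params(name): a dict with "fx", "fy", "cx", "cy" (pixels), "rvec" (rotation vector, rad) and "tvec" (3), from world to camera coordinates, as OpenCV has them. Camera axes: x right, y down, z forward; pixel columns grow to the right and rows downward; lengths in m; the calibration is good to about 2 mm. A picture is of the moment at which its call begins. camera_params takes no time and is no camera call.
- env.close_job(): hands the job in; it is judged then, once.
The state is a dict: "time": time; "joints": joint angles; "qd": joint speeds; "joint_efforts": joint torques, N m; "tool_pos": TCP position; "tcp_rot": TCP orientation; "force": force on the tool from outside, world axes, zero at the start; "ft_torque": the same for the moment, N m; "opening": finger opening in m; "grip_force": force on a finger pad.
Only numpy, scipy, OpenCV 4.12 (cv2) and the standard library are available. Lean on these libraries where they do the work, as an engineer would, in place of code of your own. Each camera call takes 0.05 s, during which the arm holds its last target. There are 200 camera calls.

## Working session

There is one attempt and no reset: what is moved stays moved. The work goes in short steps, Python scripts to look and compute and a tool call to move; the robot and the scene stay as the last step left them, time stands still between calls to the robot, and variables do not carry over. Pictures are saved under pics/ and viewed, at most 10 in all, crops included, and the job is handed in when it is done.

Besides the shell and the picture viewer there is one more tool, called after "Request:" by a JSON object that holds its "fn" and its "kwargs". drive_tool: Moves the arm, as the interface text tells. Its arguments: {"type":"object","properties":{"targets":{"type":"array","items":{"type":"array","items":{"type":"number"}}},"grip_force":{"type":"number"}},"required":["targets"]}

```bash
mkdir -p pics
cat > h.py <<'E'
import numpy as np,cv2
from plant import env,viewer
def grab(n,f=None):
    im=viewer.grab_frame(n)
    if f: cv2.imwrite('pics/'+f,im[:,:,::-1])
    return im
def ray(n,u,v,z):
    p=viewer.camera_params(n);R=cv2.Rodrigues(np.array(p['rvec'],float))[0];t=np.array(p['tvec'],float).ravel()
    c=-R.T@t;d=R.T@np.array([(u-p['cx'])/p['fx'],(v-p['cy'])/p['fy'],1]);return c+d*(z-c[2])/d[2]
def proj(n,P):
    p=viewer.camera_params(n);K=np.array([[p['fx'],0,p['cx']],[0,p['fy'],p['cy']],[0,0,1]])
    return cv2.projectPoints(np.array(P,float).reshape(-1,1,3),np.array(p['rvec'],float),np.array(p['tvec'],float),K,None)[0].reshape(-1,2)
E
python3 - <<'E'
from h import *
grab('top','t0.png');grab('side','s0.png')
for n in('top','side'):
    p=viewer.camera_params(n);R=cv2.Rodrigues(np.array(p['rvec'],float))[0];print(n,-R.T@np.array(p['tvec']).ravel(),p['fx'])
s=env.sense();print(s['tool_pos'],s['tcp_rot'],s['time'])
E
```

```text
top [0.40946269 0.01019902 1.42073972] 524.6819365104351
side [ 0.23926317 -0.86842431  1.21924929] 557.1802583920925
[0.1318915  0.55906328 0.23045793] [ 1.15638025e-01  9.93290997e-01 -8.96511555e-04 -1.97990271e-04] 0.1
```

View pics/t0.png

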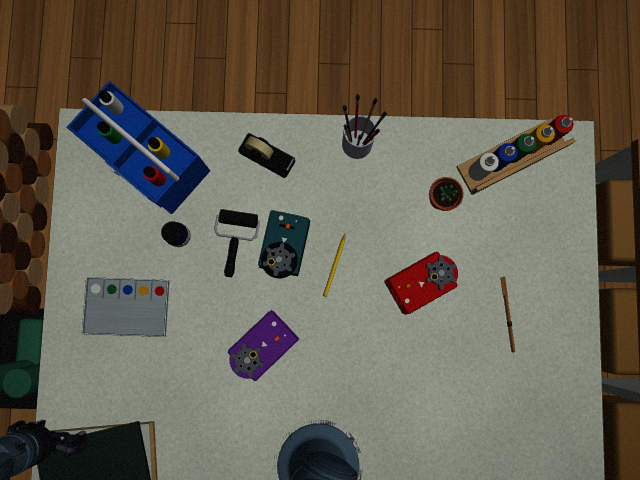

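View pics/s0.png

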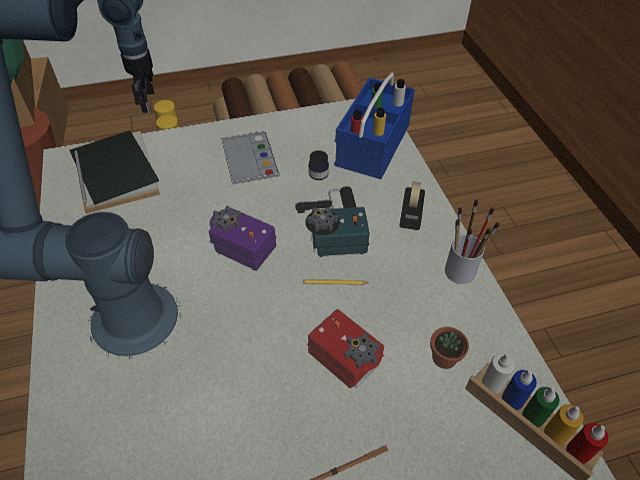

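The top view shows the teal sharpener at about (285,245) with its dial at (279,261) and orange tab near (288,226). The brayer is to its left and the pencil to its right. I'll zoom in on it next.

Run:
```python
from h import *
t=cv2.imread('pics/t0.png');s=cv2.imread('pics/s0.png')
a=cv2.resize(t[200:290,205:355],None,fx=5.2,fy=5.2,interpolation=cv2.INTER_CUBIC)
cv2.imwrite('pics/c0.png',a[:600,:800])
im=t
hsv=cv2.cvtColor(im,cv2.COLOR_BGR2HSV)
sub=np.zeros(hsv.shape[:2],bool);sub[200:290,255:315]=1
def show(n,m,z):
    k,l,st,c=cv2.connectedComponentsWithStats((m&sub).astype(np.uint8))
    for i in range(1,k):
        if st[i,4]>=3: print(n,st[i],c[i].round(1),ray('top',*c[i],z).round(4))
H,S,V=hsv[...,0],hsv[...,1],hsv[...,2]
show('white',(S<60)&(V>150),.092)
show('orange',(H<16)&(S>150)&(V>110),.109)
show('yellow',(H>18)&(H<36)&(S>100)&(V>90),.112)
g=(S<60)&(V>50)&(V<140);show('grey',g,.112)
teal=(H>80)&(H<105)&(S>80);c=max(cv2.findContours((teal&sub).astype(np.uint8),0,2)[0],key=cv2.contourArea)
print(cv2.minAreaRect(c))
```

```text
white [255 200  60  67 638] [273.  218.2] [0.6354 0.1298 0.092 ]
white [292 200   2   2   4] [292.5 200.5] [0.6827 0.0813 0.092 ]
white [295 200   3   7   9] [296.1 202.7] [0.6773 0.0718 0.092 ]
white [299 200   2   2   4] [299.5 200.5] [0.6832 0.0633 0.092 ]
white [302 200  10   7  26] [306.6 202.7] [0.678  0.0449 0.092 ]
white [313 200   2   4   5] [313.4 201.4] [0.6817 0.0275 0.092 ]
white [298 203   3   4   5] [299.4 204.6] [0.6724 0.0632 0.092 ]
white [279 216   4   4  12] [280.7 217.5] [0.6377 0.1103 0.092 ]
white [310 223   2   3   4] [310.8 223.8] [0.6234 0.0328 0.092 ]
white [255 228   1   3   3] [255. 229.] [0.6064 0.175  0.092 ]
white [309 229   2   2   3] [309.7 229.3] [0.6089 0.0352 0.092 ]
white [308 232   3   7  12] [309.1 235.2] [0.5938 0.0363 0.092 ]
white [282 238   4   4   9] [283.4 239.1] [0.582  0.1015 0.092 ]
white [304 250   4   5  11] [305.5 252.1] [0.5501 0.0444 0.092 ]
white [312 257   3   4   6] [313.5 258.3] [0.5346 0.0236 0.092 ]
white [305 261   7   3   9] [308.  262.1] [0.5246 0.0373 0.092 ]
white [300 267   2   3   4] [300.8 268.2] [0.5086 0.0553 0.092
[... 3102 characters left out ...]
3.5] [0.4938 0.0603 0.112 ]
grey [265 272   3   3   3] [266. 273.] [0.4931 0.141  0.112 ]
grey [309 272   3   4   8] [310.  273.2] [0.4951 0.0312 0.112 ]
grey [289 275   4   1   4] [290.5 275. ] [0.4896 0.0797 0.112 ]
grey [276 277  10   5  15] [280.5 278.3] [0.4807 0.1043 0.112 ]
grey [256 282   2   2   3] [256.7 282.3] [0.4693 0.1635 0.112 ]
grey [292 285   3   4   6] [293.  286.3] [0.4615 0.0727 0.112 ]
grey [310 284   4   3   6] [311.8 284.8] [0.4663 0.0259 0.112 ]
grey [273 287   2   3   4] [273.8 288. ] [0.4562 0.1205 0.112 ]
grey [313 288   2   2   3] [313.3 288.3] [0.4577 0.0219 0.112 ]
((284.14208984375, 242.37078857421875), (41.09438705444336, 58.2432746887207), 12.724355697631836)
```

View pics/c0.png

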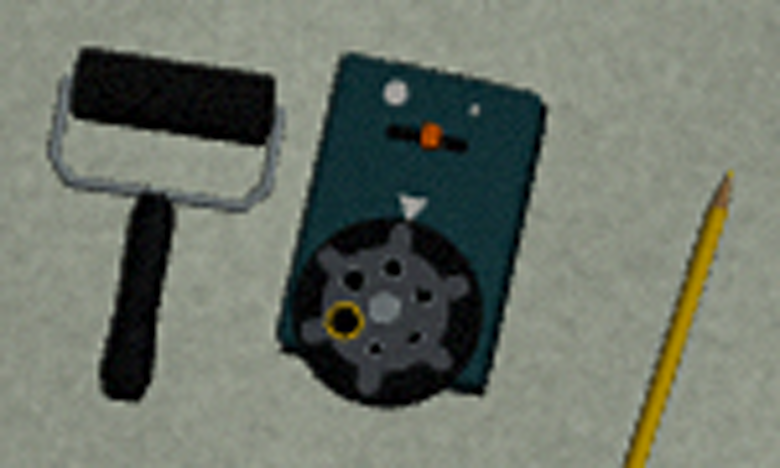

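In the crop the hub is at (385,307) and the arrow tip at about (408,222). The jumbo hole is at (345,320), next to the lobe at (313,330), which is two clicks clockwise short of the arrow. The tab is at (431,135) and the large dot is on the left, so it must move to the left.

```bash
cat >> h.py <<'E'
from scipy.spatial.transform import Rotation as Ro
def fit(c2):
    # Kabsch on known points, sharpener frame (x,y,z) <- rays
    k=np.array([p for p,_ in c2]);w=np.array([ray('top',*uv,p[2]) for p,uv in c2])
    A=(k-k.mean(0))[:,:2];B=(w-w.mean(0))[:,:2]
    a=np.arctan2((A[:,0]*B[:,1]-A[:,1]*B[:,0]).sum(),(A*B).sum())
    R=np.array([[np.cos(a),-np.sin(a)],[np.sin(a),np.cos(a)]]);t=w.mean(0)[:2]-R@k.mean(0)[:2]
    print('yaw',np.degrees(a),'org',t,'res mm',((w[:,:2]-(k[:,:2]@R.T+t))*1e3).round(1).tolist());return a,R,t
E
python3 - <<'E'
from h import *
f=lambda u,v:(205+(u+.5)/5.2-.5,200+(v+.5)/5.2-.5)
# hub; lobes opposite-average as well; body corners far edge (deck z) 
lob=np.mean([(402,238),(455,287),(440,357),(370,378),(313,330),(327,260)],0)
pts=[((-.048,0,.112),f(385,307)),((-.048,0,.112),f(*lob)),((.075,.052,.092),f(345,53)),((.075,-.052,.092),f(546,100))]
a,R,t=fit(pts)
sel=ray('top',*f(431,135),.109);print('sel local',R.T@(sel[:2]-t)); arr=ray('top',*f(410,222),.092);print('arrow',R.T@(arr[:2]-t))
jh=ray('top',*f(345,320),.112);print('jumbo',R.T@(jh[:2]-t)-[-.048,0])
s=env.sense();T=Ro.from_quat(s['tcp_rot']).as_matrix();print(T.round(3))
for n,l in(('front -53',(-.048-.060,0)),('hub',(-.048,0))):print(n,R@np.array(l)+t)
E
```

```text
yaw -11.935387739649064 org [0.57487424 0.10116878] res mm [[2.0, -0.5], [1.3, -0.2], [-1.9, -0.6], [-1.4, 1.3]]
sel local [ 0.04093583 -0.0015485 ]
arrow [-0.00098804 -0.00013219]
jumbo [-0.0085216   0.01720593]
[[-0.973  0.23  -0.001]
 [ 0.23   0.973 -0.002]
 [ 0.    -0.002 -1.   ]]
front -53 [0.46920904 0.12350409]
hub [0.52791193 0.11109558]
```

Request:
{"fn": "drive_tool", "kwargs": {"targets": [[1,-45,-37,0,0],[1,-90,-74,0,0],[1,-135,-111,0,0],[1,-180,-148,0,0],[1,-225,-185,0,0]], "grip_force": 20}}

```text
time: 0.72
tool_pos: [0.3092, 0.3262, 0.231]
tcp_rot: [0.115, 0.993, -0.0, -0.0]
force: [0.9, -0.4, 0.4]
opening: 0.0003
grip_force: 0.0
```

Request:
{"fn": "drive_tool", "kwargs": {"targets": [[1,-45,-37,0,0],[1,-90,-74,0,0],[1,-135,-111,0,0],[1,-180,-148,0,0],[1,-225,-185,0,0]]}}

```text
time: 1.35
tool_pos: [0.4857, 0.0944, 0.231]
tcp_rot: [0.116, 0.993, 0.0, -0.0]
force: [0.2, 0.7, 0.3]
opening: -0.0
grip_force: 0.0
```

Request:
{"fn": "drive_tool", "kwargs": {"targets": [[1,-20,-17,0,1.3],[1,-41,-35,20,1.3],[1,-41,-35,60,1.3],[1,-41,-35,75,1.3],[1,-41,-35,75,1.3]]}}

```text
time: 1.98
tool_pos: [0.5155, 0.053, 0.1553]
tcp_rot: [0.127, 0.992, -0.0, -0.002]
force: [0.3, -0.5, 0.6]
opening: 0.0001
grip_force: 0.0
```

Run:
```python
from h import *
t=grab('top','t1.png');s=grab('side','s1.png')
st=env.sense();print(st['tool_pos'],Ro.from_quat(st['tcp_rot']).as_matrix().round(3).tolist(),st['joints'],st['opening'],st['force'])
p=st['tool_pos'];print(proj('top',[p]),proj('side',[p]))
u,v=proj('side',[p])[0].astype(int)
a=cv2.resize(t[205:285,235:335],(480,384),interpolation=2);b=cv2.resize(s[v-60:v+40,u-50:u+30],(320,400),interpolation=2)
c=np.zeros((400,800,3),np.uint8);c[:384,:480]=a;c[:,480:]=b;cv2.imwrite('pics/c1.png',c[:,:,::-1])
```

```text
[0.51733734 0.05302603 0.1573575 ] [[-0.968, 0.251, 0.001], [0.251, 0.968, 0.0], [-0.001, 0.0, -1.0]] [-1.99327671e-02  3.00020450e-01 -2.24599102e-01  1.04491002e+00
  8.61796494e-05  2.33922460e-01] 9.18827059200627e-05 [-0.57393718 -0.54416019  0.1850446 ]
[[300.92145169 262.61822431]] [[323.98151358 221.69964848]]
```

View pics/c1.png

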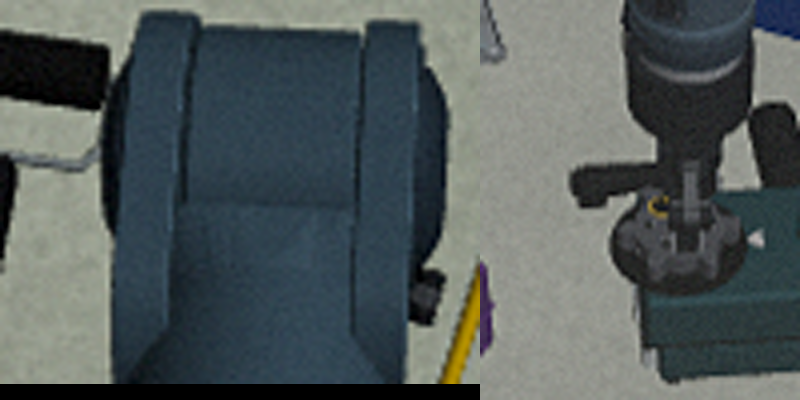

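Request:
{"fn": "drive_tool", "kwargs": {"targets": [[1,0,-20,-20,10],[1,0,-40,-40,20],[1,0,-60,-60,30],[1,0,-60,-60,40],[1,0,-60,-60,50]]}}

```text
time: 2.7
tool_pos: [0.503, -0.0055, 0.2187]
tcp_rot: [0.537, 0.844, 0.001, 0.002]
force: [-0.2, 0.7, 0.1]
opening: -0.0
grip_force: 0.0
```

Request:
{"fn": "drive_tool", "kwargs": {"targets": [[1,0,0,0,10],[1,0,0,0,20],[1,0,0,0,30],[1,0,0,0,40],[1,0,0,0,40]]}}

```text
time: 3.32
tool_pos: [0.5027, -0.0052, 0.2179]
tcp_rot: [0.79, 0.613, 0.001, 0.001]
force: [-0.2, 0.6, 0.5]
opening: 0.0004
grip_force: 0.0
```

Run:
```python
from h import *
s=grab('side','s2.png');st=env.sense();p=st['tool_pos'];T=Ro.from_quat(st['tcp_rot']).as_matrix();print(p,T.round(2).tolist())
u,v=proj('side',[p])[0].astype(int);print(proj('side',[p,p+.01*T[:,1],p-.02*T[:,2]]),'crop org',u-40,v-50)
cv2.imwrite('pics/c2.png',cv2.resize(s[v-50:v+25,u-40:u+40],(640,600),interpolation=2)[:,:,::-1])
```

```text
[ 0.50254896 -0.0052277   0.21768439] [[0.25, 0.97, 0.0], [0.97, -0.25, -0.0], [0.0, 0.0, -1.0]]
[[325.05605792 223.36265399]
 [329.18722809 223.30212909]
 [325.14981669 217.76710923]] crop org 285 173
```

View pics/c2.png

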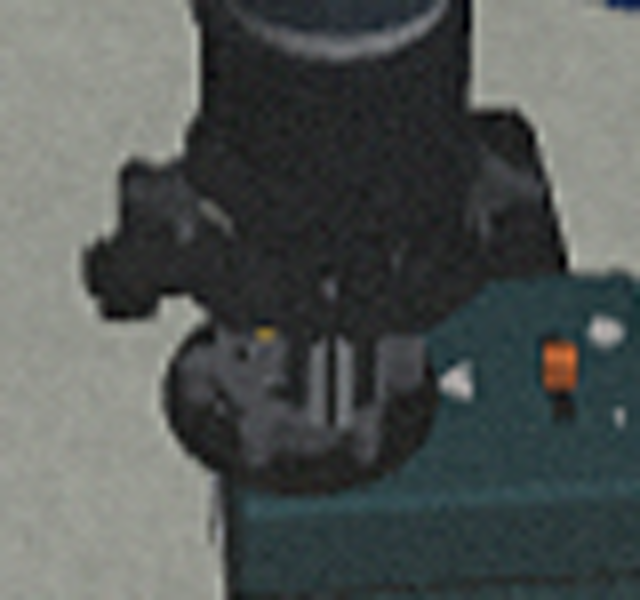

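The side crop shows the shut fingers at about (333,430), roughly 2 px right of and below where TCP projects. The pads look about 11 mm thick together, with darker finger bodies behind them. I'll check whether the side camera has the same bias on the sharpener.

Run:
```python
from h import *
s=cv2.imread('pics/s0.png');hsv=cv2.cvtColor(s,cv2.COLOR_BGR2HSV);H,S,V=[hsv[...,i].astype(int) for i in range(3)]
def cc(n,m,b):
    q=np.zeros(m.shape,bool);q[b[1]:b[3],b[0]:b[2]]=1
    k,l,st,c=cv2.connectedComponentsWithStats((m&q).astype(np.uint8))
    for i in range(1,k):
        if st[i,4]>3: print(n,st[i],c[i].round(1))
cc('or',(H<16)&(S>150)&(V>110),(300,195,375,260));cc('ye',(H>18)&(H<36)&(S>100)&(V>90),(300,195,375,240));cc('wh',(S<60)&(V>150),(336,207,368,235))
a=np.radians(-11.9);R=np.array([[np.cos(a),-np.sin(a)],[np.sin(a),np.cos(a)]]);t=np.array([.575,.1012])
L=[(-.048,0,.112),(.041,-.0015,.109),(-.048-.010,.0173,.112),(.003,0,.092),(.041,-.0015,.105)]
print(proj('side',[[*(R@np.array(l[:2])+t),l[2]] for l in L]).round(1))
b=cv2.resize(s[195:265,295:380],None,fx=7,fy=7,interpolation=2);cv2.imwrite('pics/c3.png',b)
```

```text
or [353 216   4   5  20] [354.5 218. ]
ye [315 210   7   5  14] [318.  212.5]
wh [365 208   3  12  20] [366.5 212.4]
wh [341 220   3   2   4] [342.  220.5]
[[321.6 216.8]
 [354.4 216.5]
 [317.5 212.3]
 [340.2 221. ]
 [354.3 217.5]]
```

View pics/c3.png

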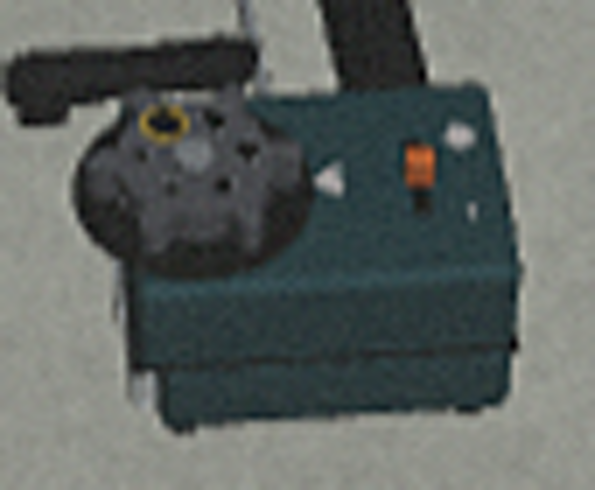

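Run:
```python
from h import *
a=cv2.imread('pics/s0.png').astype(int);o=[]
for f in('s2.png','s1.png'):
    b=cv2.imread('pics/'+f).astype(int);d=np.abs(a-b).max(2)
    v,u=173,285
    x=b[v:v+65,u:u+65];y=d[v:v+65,u:u+65]
    o.append(np.hstack([cv2.resize(np.clip(x*2,0,255).astype(np.uint8),(300,300),interpolation=0),cv2.resize(cv2.cvtColor(np.clip(y*5,0,255).astype(np.uint8),8),(300,300),interpolation=0)]))
cv2.imwrite('pics/c4.png',np.vstack(o))
```

```text
(no output)
```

View pics/c4.png

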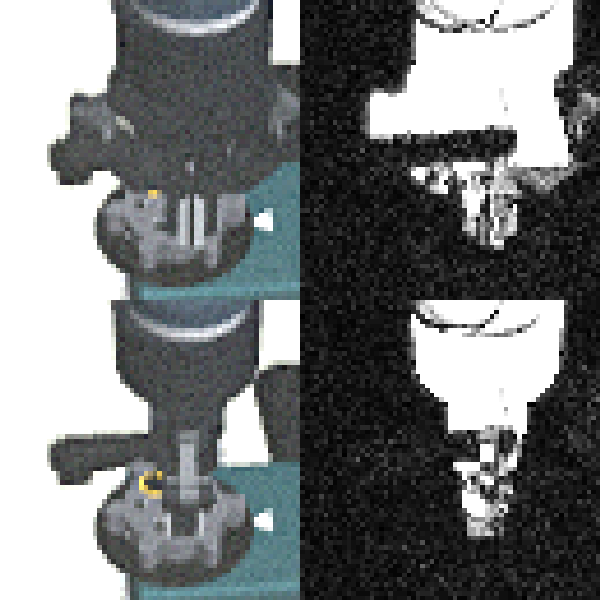

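Request:
{"fn": "drive_tool", "kwargs": {"targets": [[1,0,0,0,-10],[1,0,0,0,-20],[1,0,0,0,-30],[1,0,0,0,-40],[1,0,0,0,-50]]}}

```text
time: 4.0
tool_pos: [0.5022, -0.0053, 0.217]
tcp_rot: [0.455, 0.891, 0.0, 0.001]
force: [0.1, 1.1, 0.4]
opening: 0.0006
grip_force: 0.0
```

Request:
{"fn": "drive_tool", "kwargs": {"targets": [[1,0,0,0,-10],[1,0,0,0,-20],[1,0,0,0,-30],[1,0,0,0,-40],[1,0,0,0,-42.6]]}}

```text
time: 4.62
tool_pos: [0.5022, -0.0052, 0.217]
tcp_rot: [0.102, 0.995, 0.0, 0.001]
force: [-0.0, 0.1, 0.1]
opening: -0.0001
grip_force: 0.0
```

```bash
cat >> h.py <<'E'
HUB=np.array([.529,.111]);YAW=-11.9
def need(xy,z,ydir=None):
    s=env.sense();p=np.array(s['tool_pos']);T=Ro.from_quat(s['tcp_rot']).as_matrix()
    d=T.T@(np.array([*xy,z])-p);yd=np.degrees(np.arctan2(T[1,1],T[0,1]))
    print('pos',p.round(4),'shift mm',(d*1e3).round(1),'ydir',yd.round(1),'turn',None if ydir is None else round(yd-ydir,1),'F',np.round(s['force'],1),'t',s['time'],'q6',s['joints'][5])
E
python3 - <<'E'
from h import *
d=np.radians(270+YAW);need(HUB+.06*np.array([np.cos(d),np.sin(d)]),.102,78.1)
E
```

```text
pos [ 0.5022 -0.0052  0.217 ] shift mm [ -2.4  59.3 115. ] ydir 78.3 turn 0.2 F [-0.   0.1  0.1] t 4.625 q6 0.06684483652532075
```

Request:
{"fn": "drive_tool", "kwargs": {"targets": [[1,-2,30,40,0],[1,-2,59,80,0],[1,-2,59,105,0],[1,-2,59,115,0],[1,-2,59,115,0]]}}

```text
time: 5.25
tool_pos: [0.516, 0.0518, 0.1015]
tcp_rot: [0.104, 0.995, 0.0, -0.0]
force: [-0.5, -0.7, -0.4]
opening: -0.0002
grip_force: 0.0
```

Request:
{"fn": "drive_tool", "kwargs": {"targets": [[1,0,4,0,0],[1,0,8,0,0],[1,0,11,0,0],[1,0,14,0,0],[1,0,14,0,0]]}}

```text
time: 5.88
tool_pos: [0.519, 0.0659, 0.1014]
tcp_rot: [0.104, 0.995, 0.0, 0.0]
force: [-0.3, -0.5, -0.1]
opening: 0.0004
grip_force: 0.0
```

Run:
```python
from h import *
s=grab('side','s3.png');d=np.radians(270+YAW);need(HUB+.046*np.array([np.cos(d),np.sin(d)]),.102,78.1)
T=Ro.from_quat(env.sense()['tcp_rot']).as_matrix();print('hub in tool',T.T@(np.array([*HUB,.102])-env.sense()['tool_pos'])*1e3)
cv2.imwrite('pics/c5.png',cv2.resize(np.clip(s[173:248,285:385].astype(int)*2,0,255).astype(np.uint8),(800,600),interpolation=2)[:,:,::-1])
```

```text
pos [0.5189 0.0657 0.1013] shift mm [-0.5  0.4 -0.7] ydir 78.0 turn -0.1 F [ 0.3 -0.7 -0.5] t 5.925 q6 0.21353647203912945
hub in tool [-0.48914738 46.36027762 -0.70519897]
```

View pics/c5.png

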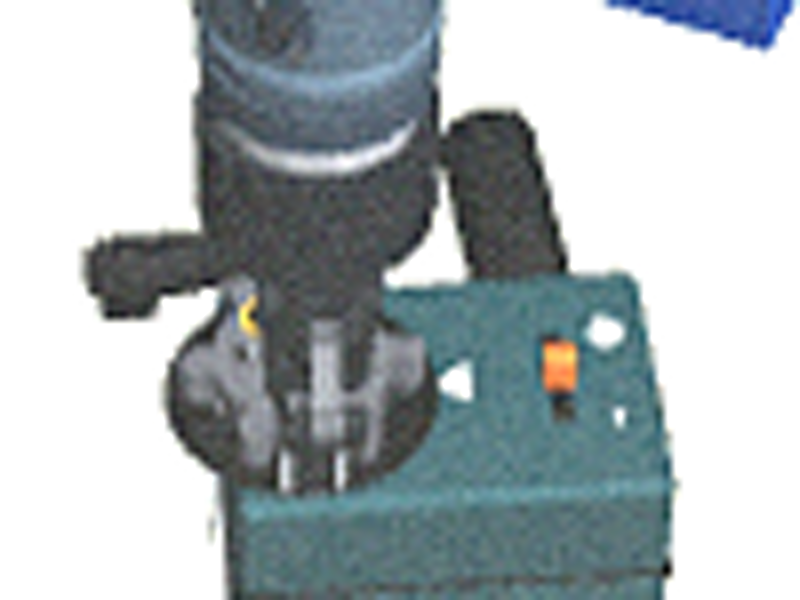

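The tip sits in the gap at the dial's right side with no force. Next I'll rotate about the hub in 25° calls.

Request:
{"fn": "drive_tool", "kwargs": {"targets": [[1,4,0.2,0,5],[1,8,0.7,0,10],[1,11.9,1.6,0,15],[1,15.7,2.8,0,20],[1,19.4,4.3,0,25]]}}

```text
time: 6.55
tool_pos: [0.501, 0.0732, 0.1013]
tcp_rot: [0.319, 0.948, -0.001, 0.0]
force: [-0.7, -1.5, -0.4]
opening: -0.0001
grip_force: 0.9
```

Request:
{"fn": "drive_tool", "kwargs": {"targets": [[1,4,0.2,0,5],[1,8,0.7,0,10],[1,11.9,1.6,0,15],[1,15.7,2.8,0,20],[1,19.4,4.3,0,25]]}}

```text
time: 7.18
tool_pos: [0.4873, 0.0888, 0.1011]
tcp_rot: [0.516, 0.856, -0.0, -0.0]
force: [-1.0, 0.6, 0.9]
opening: -0.0002
grip_force: 0.3
```

Run:
```python
from h import *
d=np.radians(220+YAW);need(HUB+.046*np.array([np.cos(d),np.sin(d)]),.102,28.1)
```

```text
pos [0.4873 0.0888 0.1011] shift mm [-0.1  1.2 -0.9] ydir 27.8 turn -0.3 F [-1.   0.6  0.9] t 7.175 q6 1.1371618420294876
```

Request:
{"fn": "drive_tool", "kwargs": {"targets": [[1,4,0.4,0,5],[1,8,1.0,0,10],[1,11.9,2.0,0,15],[1,15.7,3.3,0,20],[1,19.4,5,0,25]]}}

```text
time: 7.8
tool_pos: [0.4828, 0.1078, 0.1012]
tcp_rot: [0.689, 0.724, -0.001, 0.0]
force: [-0.8, -1.7, -0.1]
opening: -0.0001
grip_force: 0.8
```

Request:
{"fn": "drive_tool", "kwargs": {"targets": [[1,4,0.2,0,5],[1,8,0.7,0,10],[1,11.9,1.6,0,15],[1,15.7,2.8,0,20],[1,19.4,4.3,0,25]]}}

```text
time: 8.43
tool_pos: [0.486, 0.128, 0.1012]
tcp_rot: [0.83, 0.558, -0.0, -0.0]
force: [-0.5, -0.6, -0.2]
opening: -0.0
grip_force: 0.3
```

Request:
{"fn": "drive_tool", "kwargs": {"targets": [[1,4,0.2,0,5],[1,8,0.7,0,10],[1,11.9,1.6,0,15],[1,11.9,1.6,0,15]]}}

```text
time: 8.93
tool_pos: [0.4925, 0.1385, 0.1013]
tcp_rot: [0.895, 0.447, 0.0, 0.0]
force: [-0.9, -0.2, -0.4]
opening: 0.0
grip_force: 0.0
```

Run:
```python
from h import *
s=grab('side','s4.png');d=np.radians(155+YAW);need(HUB+.046*np.array([np.cos(d),np.sin(d)]),.102,-36.9)
cv2.imwrite('pics/c6.png',cv2.resize(np.clip(s[173:248,285:385].astype(int)*2,0,255).astype(np.uint8),(800,600),interpolation=2)[:,:,::-1])
```

```text
pos [0.4924 0.1384 0.1012] shift mm [ 0.1 -0.3 -0.8] ydir -36.9 turn 0.0 F [-0.2 -0.6 -0.1] t 8.975 q6 2.3646613038769644
```

View pics/c6.png

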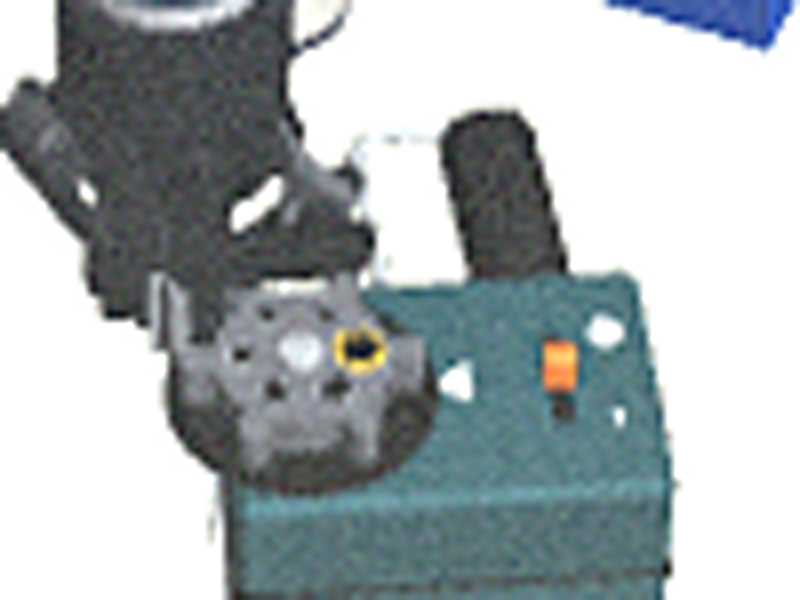

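The jumbo hole at (360,350) now faces the arrow at (455,380), so the dial is in its click. I'll withdraw and go to the selector.

Request:
{"fn": "drive_tool", "kwargs": {"targets": [[1,0,-8,0,0],[1,0,-20,0,0],[1,0,-25,-40,0],[1,0,-25,-80,0],[1,0,-25,-80,0]]}}

```text
time: 9.6
tool_pos: [0.4742, 0.1545, 0.1846]
tcp_rot: [0.895, 0.447, 0.003, 0.001]
force: [0.3, -0.4, -0.9]
opening: -0.0
grip_force: 0.0
```

Request:
{"fn": "drive_tool", "kwargs": {"targets": [[1,0,0,0,-8],[1,0,0,0,-16],[1,0,0,0,-25],[1,0,0,0,-25]]}}

```text
time: 10.1
tool_pos: [0.4713, 0.1536, 0.1802]
tcp_rot: [0.777, 0.629, -0.001, -0.001]
force: [-0.1, 0.2, -0.2]
opening: -0.0
grip_force: 0.0
```

Run:
```python
from h import *
a=np.radians(YAW);R=np.array([[np.cos(a),-np.sin(a)],[np.sin(a),np.cos(a)]]);o=HUB+R@[.048,0]
need(o+R@[.040,-.032],.101,-11.9)
need(o+R@[.040,-.0035],.101,-11.9)
grab('side')
```

```text
pos [0.4713 0.1536 0.1802] shift mm [-61.3 153.6  79. ] ydir -12.1 turn -0.2 F [-0.1  0.2 -0.2] t 10.1 q6 1.9681302606278464
pos [0.4713 0.1536 0.1802] shift mm [-32.8 153.5  78.9] ydir -12.1 turn -0.2 F [-0.1  0.2 -0.2] t 10.1 q6 1.9681302606278464
```

Request:
{"fn": "drive_tool", "kwargs": {"targets": [[1,-20,50,0,0],[1,-40,100,0,0],[1,-61,153,0,0],[1,-61,153,30,0],[1,-61,153,40,0]]}}

```text
time: 10.78
tool_pos: [0.608, 0.0618, 0.1387]
tcp_rot: [0.778, 0.629, -0.002, -0.002]
force: [-0.3, 0.4, -0.8]
opening: 0.0003
grip_force: 0.0
```

Request:
{"fn": "drive_tool", "kwargs": {"targets": [[1,0,0,20,0],[1,0,0,34,0],[1,0,0,38,0],[1,0,0,38,0]]}}

```text
time: 11.28
tool_pos: [0.6093, 0.0623, 0.1035]
tcp_rot: [0.777, 0.629, 0.0, -0.0]
force: [0.1, 0.2, -0.2]
opening: 0.0002
grip_force: 0.0
```

Run:
```python
from h import *
a=np.radians(YAW);R=np.array([[np.cos(a),-np.sin(a)],[np.sin(a),np.cos(a)]]);o=HUB+R@[.048,0]
need(o+R@[.040,-.0035],.101,-11.9)
```

```text
pos [0.6093 0.0623 0.1035] shift mm [27.6 -0.6  2.5] ydir -12.0 turn -0.1 F [ 0.1  0.2 -0.2] t 11.275 q6 1.77816469444529
```

Request:
{"fn": "drive_tool", "kwargs": {"targets": [[1,4,0,1.5,0],[1,8,0,1.5,0],[1,12,0,1.5,0],[1,16,0,1.5,0],[1,20,0,1.5,0]]}}

```text
time: 11.9
tool_pos: [0.6137, 0.0817, 0.1019]
tcp_rot: [0.777, 0.629, -0.0, 0.0]
force: [-0.3, -1.1, 0.9]
opening: -0.0004
grip_force: 0.5
```

Request:
{"fn": "drive_tool", "kwargs": {"targets": [[1,1.5,0,0,0],[1,3,0,0,0],[1,4.5,0,0,0],[1,4.5,0,0,0]]}}

```text
time: 12.4
tool_pos: [0.6146, 0.0862, 0.1018]
tcp_rot: [0.777, 0.629, 0.0, -0.0]
force: [-0.2, -0.5, 0.3]
opening: 0.0002
grip_force: 0.2
```

Request:
{"fn": "drive_tool", "kwargs": {"targets": [[1,1,0,0,0],[1,1,0,0,0]]}}

```text
time: 12.65
tool_pos: [0.6148, 0.0871, 0.1018]
tcp_rot: [0.777, 0.629, 0.0, -0.0]
force: [-1.2, -1.2, 0.1]
opening: -0.0001
grip_force: 0.4
```

Request:
{"fn": "drive_tool", "kwargs": {"targets": [[1,1,0,0,0],[1,1,0,0,0]]}}

```text
time: 12.9
tool_pos: [0.615, 0.0881, 0.1018]
tcp_rot: [0.777, 0.629, 0.0, -0.0]
force: [0.0, -1.3, 0.6]
opening: 0.0
grip_force: 0.4
```

Request:
{"fn": "drive_tool", "kwargs": {"targets": [[1,1,0,0,0],[1,1,0,0,0]]}}

```text
time: 13.15
tool_pos: [0.6151, 0.0891, 0.1018]
tcp_rot: [0.777, 0.629, 0.0, -0.0]
force: [-0.6, -0.5, 0.9]
opening: 0.0
grip_force: 0.4
```

Request:
{"fn": "drive_tool", "kwargs": {"targets": [[1,0.7,0,0,0],[1,0.7,0,0,0]]}}

```text
time: 13.4
tool_pos: [0.6153, 0.0898, 0.1018]
tcp_rot: [0.777, 0.629, 0.0, -0.0]
force: [0.0, -1.3, -0.8]
opening: -0.0
grip_force: 0.4
```

Request:
{"fn": "drive_tool", "kwargs": {"targets": [[1,0.7,0,0,0],[1,0.7,0,0,0]]}}

```text
time: 13.65
tool_pos: [0.6154, 0.0904, 0.1018]
tcp_rot: [0.777, 0.629, 0.0, -0.0]
force: [-1.0, 0.1, 0.6]
opening: 0.0002
grip_force: 0.4
```

Request:
{"fn": "drive_tool", "kwargs": {"targets": [[1,0.7,0,0,0],[1,0.7,0,0,0]]}}

```text
time: 13.9
tool_pos: [0.6156, 0.0911, 0.1018]
tcp_rot: [0.777, 0.629, 0.0, -0.0]
force: [-1.4, -0.1, 0.9]
opening: -0.0003
grip_force: 0.4
```

Request:
{"fn": "drive_tool", "kwargs": {"targets": [[1,0.7,0,0,0],[1,0.7,0,0,0]]}}

```text
time: 14.15
tool_pos: [0.6156, 0.0912, 0.1018]
tcp_rot: [0.777, 0.629, -0.0, 0.0]
force: [-1.1, -2.7, 1.7]
opening: 0.0
grip_force: 1.7
```

Run:
```python
from h import *
s=grab('side','s5.png')[:,:,::-1].copy();h=cv2.cvtColor(s,cv2.COLOR_BGR2HSV)
m=np.zeros(h.shape[:2],bool);m[195:250,340:375]=1
ys,xs=np.where(m&(h[...,0]<16)&(h[...,1]>140)&(h[...,2]>80));print(len(xs),xs.min() if len(xs) else 0,xs.max() if len(xs) else 0,ys.min() if len(ys) else 0,ys.max() if len(ys) else 0)
a=np.radians(YAW);R=np.array([[np.cos(a),-np.sin(a)],[np.sin(a),np.cos(a)]]);o=HUB+R@[.048,0]
P=lambda x,y,z:[*(o+R@[x,y]),z]
print(proj('side',[P(.04,.012,.109),P(.04,-.0015,.109)]),env.sense()['force'])
```

```text
0 0 0 0 0
[[353.85670647 212.87428795]
 [354.38689586 216.50494177]] [-0.8039532  -3.88526513  0.28939471]
```

The force jumped and the motion halted, so the tab is at its stop. I'll back off and lift away.

Request:
{"fn": "drive_tool", "kwargs": {"targets": [[1,-5,0,0,0],[1,-15,0,0,0],[1,-20,0,-40,0],[1,-20,-20,-90,0],[1,-20,-60,-110,0]]}}

```text
time: 14.82
tool_pos: [0.5552, 0.0841, 0.215]
tcp_rot: [0.777, 0.629, 0.003, 0.002]
force: [0.7, 0.2, -0.2]
opening: -0.0002
grip_force: 0.0
```

Request:
{"fn": "drive_tool", "kwargs": {"targets": [[1,-40,-30,0,0],[1,-80,-60,0,0],[1,-120,-90,0,0],[1,-160,-100,0,0],[1,-160,-100,0,0]]}}

```text
time: 15.45
tool_pos: [0.4208, -0.0528, 0.2121]
tcp_rot: [0.778, 0.628, 0.0, 0.0]
force: [0.9, -0.5, -0.2]
opening: 0.0001
grip_force: 0.0
```

Run:
```python
from h import *
t=grab('top','t6.png');s=grab('side','s6.png')
c=np.zeros((600,800,3),np.uint8);c[:300,:400]=cv2.resize(t[205:280,240:340],(400,300),interpolation=2);c[:,400:]=cv2.resize(s[185:260,310:375][:,:50],(400,600),interpolation=2)
c[300:,:400]=cv2.resize(s,(400,300))
cv2.imwrite('pics/c7.png',np.clip(c.astype(int)*1.6,0,255).astype(np.uint8)[:,:,::-1]);print(env.sense()['tool_pos'])
```

```text
[ 0.4221556  -0.05127388  0.21200703]
```

View pics/c7.png

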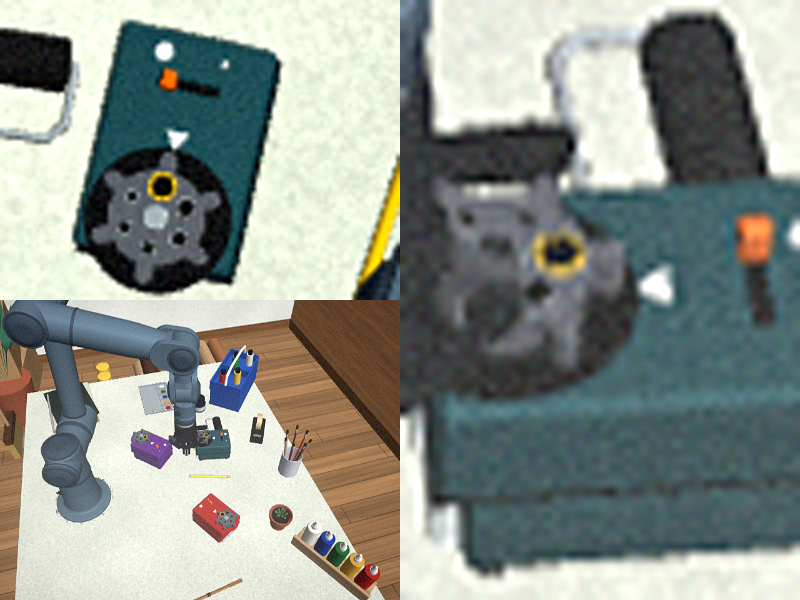

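The final view shows the jumbo hole (162,185) in line with the arrow (177,138). The orange tab (169,80) is at the left end of its slot, by the large dot. Nothing else has moved.

```bash
python3 -c "
from plant import env
print(env.close_job())"
```

```text
the job is handed in; nothing more can be done
None
```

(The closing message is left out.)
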